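# Charge the bench mill with grinding balls

## Task

Press the button on top of the mill so that its loading drawer pops out, then take the scoop and carry at least four of the ceramic grinding balls in one scoopful from the pan into the drawer, never touching the balls with the fingers and spilling none. Set the scoop down on its flat bottom on the bench, outside the pan, and only after that push the drawer home until it clicks and stays shut. Leave the vial, the jar and the spot plate where they are.

Things in the scene. Friction and masses are not known exactly. Their poses are not given: they have to be found in the camera images.
- mill: Bench mill, a low white fixed housing 240 deep x 220 wide x 110 mm high with a steel drum on top towards the back (radius 75, its axis 155 mm behind the front face, top 192 mm above the bench). Origin: on the bench under the middle of the front face. Its -x axis points out of the front, the way the drawer comes out; z up. The front faces about -y of the world (yaw about 1.57).
- tray (a joint): Loading drawer of the mill, in m: 0 = shut and latched, 0.082 = fully popped out. A spring always pushes it out (about 4 N when shut, 2.5 N when out); pushed in to about -0.001 or beyond (hard stop at -0.004) with some 8 to 12 N (most of it in the last 20 mm) a catch snaps in and it stays at 0 when let go. Not caught, it comes all the way out again.
- tray_in (a point): Middle of the drawer's inner floor (moves with it), 18 mm above the bench. The well is open on top, 80 mm along the drawer's travel x 84 mm across, walls up to 50 mm above the bench (front plate to 66 mm). When the drawer is out the whole well stands clear in front of the housing; its rear end is then about 2 mm from the front face.
- tray_front (a point): Middle of the outer face of the drawer's front plate (moves with it), 38 mm above the bench. The flat plate is 112 mm wide and reaches from 10 to 66 mm above the bench; push here, towards the mill's +x.
- release_top (a point): Middle of the top of the grey round release button (radius 16 mm) on the mill's top, 45 mm behind the front face, 122 mm above the bench. It goes straight down 8 mm against a spring (1.5 N at first, 4.7 N fully down); the drawer is let go after about 5 to 6 mm. It springs back up.
- pan: Fixed open aluminium pan. Origin on the bench under it; inner floor 4 mm above the bench, flat from x = -122 to +63 mm, y = -59 to 59; then the far end slopes up at 45 degrees to x = 96, where an upright end plate stands, 66 mm high. Other rims 38 mm high, walls 3 mm. The balls lie at x from -12 to 65; the -x part is free to set the scoop down. +x points to about +y of the world.
- scoop: Steel scoop with a raised black grip. Origin: under the middle of the bowl, z up. The bowl has a flat floor 70 x 70 mm (x and y from -35 to 35), 2 mm thick, side walls 26 mm high, rear wall (at x = -35) 34 mm high, open at the front: the lip is at x = +35. The rear wall carries a post and, level above, a grip bar that runs to -x: x from -130 to -35 mm, 16 mm wide in y, from 57 to 79 mm above the underside. Mass about 0.12 kg; it stands on its flat bottom.
- scoop_grip (a point): Middle of the scoop's grip bar: x = -78, y = 0, z = 68 mm in the scoop's frame. Grasp it across y (16 mm), from above.
- scoop_bowl (a point): Middle of the upper side of the scoop's bowl floor: x = 0, y = 0, z = 2 mm in the scoop's frame.
- ball0: One of eight like grinding balls, white ceramic, 20 mm diameter, 25 g. Origin: its centre.
- ball1: One of eight like grinding balls, white ceramic, 20 mm diameter, 25 g. Origin: its centre.
- ball2: One of eight like grinding balls, white ceramic, 20 mm diameter, 25 g. Origin: its centre.
- ball3: One of eight like grinding balls, white ceramic, 20 mm diameter, 25 g. Origin: its centre.
- ball4: One of eight like grinding balls, white ceramic, 20 mm diameter, 25 g. Origin: its centre.
- ball5: One of eight like grinding balls, white ceramic, 20 mm diameter, 25 g. Origin: its centre.
- ball6: One of eight like grinding balls, white ceramic, 20 mm diameter, 25 g. Origin: its centre.
- ball7: One of eight like grinding balls, white ceramic, 20 mm diameter, 25 g. Origin: its centre.
- amber_vial: Bystander: amber glass vial, 40 mm diameter, 75 mm high, standing loose on the bench. Origin: centre of its underside.
- white_jar: Bystander: white jar, 48 mm diameter, 60 mm high, standing loose on the bench. Origin: centre of its underside.
- spot_plate: Bystander: white ceramic spot plate 90 x 115 x 12 mm, lying loose on the bench. Origin: centre of its underside.

How it is judged:
On the way, in this order (a step that is already met when the one before it is completed fails the run):
1. the drawer has popped out (value of joint tray above 0.075 m), for 0.1 s.
2. the scoop, lifted clear of the bench, carries at least four balls (height (world z) of scoop_bowl above 0.06 m and (distance between each of ball4, ball5, ball6, ball7 and scoop_bowl below 0.052 m or (distance between any of ball0, ball1, ball2, ball3 and scoop_bowl below 0.052 m and (distance between each of ball4, ball5, ball6 and scoop_bowl below 0.052 m or distance between each of ball4, ball5, ball7 and scoop_bowl below 0.052 m or distance between each of ball4, ball6, ball7 and scoop_bowl below 0.052 m or distance between each of ball5, ball6, ball7 and scoop_bowl below 0.052 m)) or ((distance between each of ball0, ball1 and scoop_bowl below 0.052 m or distance between each of ball0, ball2 and scoop_bowl below 0.052 m or distance between each of ball0, ball3 and scoop_bowl below 0.052 m or distance between each of ball1, ball2 and scoop_bowl below 0.052 m or distance between each of ball1, ball3 and scoop_bowl below 0.052 m or distance between each of ball2, ball3 and scoop_bowl below 0.052 m) and (distance between each of ball4, ball5 and scoop_bowl below 0.052 m or distance between each of ball4, ball6 and scoop_bowl below 0.052 m or distance between each of ball4, ball7 and scoop_bowl below 0.052 m or distance between each of ball5, ball6 and scoop_bowl below 0.052 m or distance between each of ball5, ball7 and scoop_bowl below 0.052 m or distance between each of ball6, ball7 and scoop_bowl below 0.052 m)) or ((distance between each of ball0, ball1, ball2 and scoop_bowl below 0.052 m or distance between each of ball0, ball1, ball3 and scoop_bowl below 0.052 m or distance between each of ball0, ball2, ball3 and scoop_bowl below 0.052 m or distance between each of ball1, ball2, ball3 and scoop_bowl below 0.052 m) and distance between any of ball4, ball5, ball6, ball7 and scoop_bowl below 0.052 m) or distance between each of ball0, ball1, ball2, ball3 and scoop_bowl below 0.052 m)), for 0.2 s.
3. at least four balls lie in the well of the open drawer and the scoop is away from them (value of joint tray above 0.06 m and (distance between each of ball4, ball5, ball6, ball7 and tray_in below 0.056 m or (distance between any of ball0, ball1, ball2, ball3 and tray_in below 0.056 m and (distance between each of ball4, ball5, ball6 and tray_in below 0.056 m or distance between each of ball4, ball5, ball7 and tray_in below 0.056 m or distance between each of ball4, ball6, ball7 and tray_in below 0.056 m or distance between each of ball5, ball6, ball7 and tray_in below 0.056 m)) or ((distance between each of ball0, ball1 and tray_in below 0.056 m or distance between each of ball0, ball2 and tray_in below 0.056 m or distance between each of ball0, ball3 and tray_in below 0.056 m or distance between each of ball1, ball2 and tray_in below 0.056 m or distance between each of ball1, ball3 and tray_in below 0.056 m or distance between each of ball2, ball3 and tray_in below 0.056 m) and (distance between each of ball4, ball5 and tray_in below 0.056 m or distance between each of ball4, ball6 and tray_in below 0.056 m or distance between each of ball4, ball7 and tray_in below 0.056 m or distance between each of ball5, ball6 and tray_in below 0.056 m or distance between each of ball5, ball7 and tray_in below 0.056 m or distance between each of ball6, ball7 and tray_in below 0.056 m)) or ((distance between each of ball0, ball1, ball2 and tray_in below 0.056 m or distance between each of ball0, ball1, ball3 and tray_in below 0.056 m or distance between each of ball0, ball2, ball3 and tray_in below 0.056 m or distance between each of ball1, ball2, ball3 and tray_in below 0.056 m) and distance between any of ball4, ball5, ball6, ball7 and tray_in below 0.056 m) or distance between each of ball0, ball1, ball2, ball3 and tray_in below 0.056 m) and distance between scoop_bowl and tray_in above 0.075 m), for 0.1 s.
4. the scoop stands released on its flat bottom on the bench, the drawer still out (value of joint tray above 0.06 m and height (world z) of scoop below 0.003 m and angle between scoop's own z axis and vertical below 0.1 rad and contact force between the fingers and scoop below 0.1 N), for 0.1 s.
5. the drawer is pushed home (value of joint tray between -0.006 and 0.003 m), for 0.2 s.
At the end, for the whole second after the job is handed in: drawer latched shut (-6 to 3 mm); at least four balls in its well (centres within 56 mm of the middle of its floor), all others in the pan, all at rest; scoop at rest on its flat bottom on the bench, outside the pan (underside under 3 mm above the bench, tilt under 0.1 rad), released (all of step 5 and velocity of joint tray below 0.01 m/s and (distance between each of ball4, ball5, ball6, ball7 and tray_in below 0.056 m or (distance between any of ball0, ball1, ball2, ball3 and tray_in below 0.056 m and (distance between each of ball4, ball5, ball6 and tray_in below 0.056 m or distance between each of ball4, ball5, ball7 and tray_in below 0.056 m or distance between each of ball4, ball6, ball7 and tray_in below 0.056 m or distance between each of ball5, ball6, ball7 and tray_in below 0.056 m)) or ((distance between each of ball0, ball1 and tray_in below 0.056 m or distance between each of ball0, ball2 and tray_in below 0.056 m or distance between each of ball0, ball3 and tray_in below 0.056 m or distance between each of ball1, ball2 and tray_in below 0.056 m or distance between each of ball1, ball3 and tray_in below 0.056 m or distance between each of ball2, ball3 and tray_in below 0.056 m) and (distance between each of ball4, ball5 and tray_in below 0.056 m or distance between each of ball4, ball6 and tray_in below 0.056 m or distance between each of ball4, ball7 and tray_in below 0.056 m or distance between each of ball5, ball6 and tray_in below 0.056 m or distance between each of ball5, ball7 and tray_in below 0.056 m or distance between each of ball6, ball7 and tray_in below 0.056 m)) or ((distance between each of ball0, ball1, ball2 and tray_in below 0.056 m or distance between each of ball0, ball1, ball3 and tray_in below 0.056 m or distance between each of ball0, ball2, ball3 and tray_in below 0.056 m or distance between each of ball1, ball2, ball3 and tray_in below 0.056 m) and distance between any of ball4, ball5, ball6, ball7 and tray_in below 0.056 m) or distance between each of ball0, ball1, ball2, ball3 and tray_in below 0.056 m) and (distance between ball0 and tray_in below 0.056 m or (x of ball0 in the frame of pan between -0.122 and 0.097 m and y of ball0 in the frame of pan between -0.06 and 0.06 m and z of ball0 in the frame of pan below 0.06 m)) and (distance between ball1 and tray_in below 0.056 m or (x of ball1 in the frame of pan between -0.122 and 0.097 m and y of ball1 in the frame of pan between -0.06 and 0.06 m and z of ball1 in the frame of pan below 0.06 m)) and (distance between ball2 and tray_in below 0.056 m or (x of ball2 in the frame of pan between -0.122 and 0.097 m and y of ball2 in the frame of pan between -0.06 and 0.06 m and z of ball2 in the frame of pan below 0.06 m)) and (distance between ball3 and tray_in below 0.056 m or (x of ball3 in the frame of pan between -0.122 and 0.097 m and y of ball3 in the frame of pan between -0.06 and 0.06 m and z of ball3 in the frame of pan below 0.06 m)) and (distance between ball4 and tray_in below 0.056 m or (x of ball4 in the frame of pan between -0.122 and 0.097 m and y of ball4 in the frame of pan between -0.06 and 0.06 m and z of ball4 in the frame of pan below 0.06 m)) and (distance between ball5 and tray_in below 0.056 m or (x of ball5 in the frame of pan between -0.122 and 0.097 m and y of ball5 in the frame of pan between -0.06 and 0.06 m and z of ball5 in the frame of pan below 0.06 m)) and (distance between ball6 and tray_in below 0.056 m or (x of ball6 in the frame of pan between -0.122 and 0.097 m and y of ball6 in the frame of pan between -0.06 and 0.06 m and z of ball6 in the frame of pan below 0.06 m)) and (distance between ball7 and tray_in below 0.056 m or (x of ball7 in the frame of pan between -0.122 and 0.097 m and y of ball7 in the frame of pan between -0.06 and 0.06 m and z of ball7 in the frame of pan below 0.06 m)) and linear speed of each of ball0, ball1, ball2, ball3, ball4, ball5, ball6, ball7 below 0.05 m/s and height (world z) of scoop below 0.003 m and angle between scoop's own z axis and vertical below 0.1 rad and linear speed of scoop below 0.02 m/s); the robot touches nothing.
It fails at once if a finger touches a ball (over 0.5 N) (contact force between the fingers and ball0 above 0.5 N or contact force between the fingers and ball1 above 0.5 N or contact force between the fingers and ball2 above 0.5 N or contact force between the fingers and ball3 above 0.5 N or contact force between the fingers and ball4 above 0.5 N or contact force between the fingers and ball5 above 0.5 N or contact force between the fingers and ball6 above 0.5 N or contact force between the fingers and ball7 above 0.5 N).
It fails at once if the vial, the jar or the spot plate is moved more than 25 mm (distance of any of amber_vial, white_jar, spot_plate from where it was at the start of the episode above 0.025 m).
It fails at once if the vial or the jar is tipped over (angle between any of amber_vial, white_jar's own z axis and vertical above 0.5 rad).
It also fails if it takes over 72 s, if anything falls off the work surface, if the arm or the gripper's body presses on something with over 40 N, if the wrist force passes 120 N, or if a joint passes its speed limit or range.

## Robot

A 6-joint arm with a two-finger parallel gripper is mounted at the origin on the work surface. World frame = base frame: x ahead of the robot, y to its left, z up, the work surface at z = 0. Lengths are in m, angles in rad, forces in N, time in s.
With the tool pointing down it reaches from about 0.225 to 0.875 m from the base axis. Payload 3.4 kg.
Tool frame: the origin (TCP) lies midway between the tips of the shut fingers; the grasp point (between the pads) lies 19 mm behind it (manip.grip_point_offset is the distance from the TCP to the grasp point, in m); x points along the fingers, y is the direction in which the jaws open and shut, and the axes are right-handed (so a half turn about x gives the same grasp; the last joint's range is limited). The gripper opens to 85 mm and grips with 20 to 120 N. Pads are 22 mm wide; open, the fingers measure 114 mm over their backs; the gripper's body (76 mm by 85 mm) begins 54 mm behind the grasp point. The pads swing forward as they close: fully open they stand 13 mm farther back than shut.
Start: joints at [-1.29, 0.276, 1.505, -0, 1.361, -0.121], TCP at [0.225, -0.529, 0.231] pointing down, gripper open.
Joint ranges: [-2.89, 2.89], [-0.75, 2.08], [0.22, 2.7], [-1.18, 4.32], [0.11, 2.71], [-2.7, 2.7]. Speed limits (rad/s): [2.57, 2.57, 3.14, 3.14, 3.14, 3.14].

## Interface

Orientations are given as a unit quaternion [w, x, y, z].
In Python, from rig import manip gives the robot as it stands.
- The arm moves only by the shell command python3 -m crank 'ROWS' [FORCE]. ROWS is a JSON object of lists of equal length, an entry for each row: "grip": the opening, from 0 (shut) to 1 (fully open); "slide": the shift along the world's x, y, z in cm, a list of three; "roll": the turn about the world's z in degrees. In form: {"grip": [grip, ...], "slide": [[dx, dy, dz], ...], "roll": [roll, ...]}. A call has 1 to 20 rows; each row is the pose to reach, as a shift and turn from the pose commanded when the call began; what a row does not reach only later rows make up. A row lasts 1/10 s, in which the tool goes at most 50 mm and 8.59 degrees, less where a joint would pass 70% of its speed; a pose out of reach is approached as far as the arm can. A call with a gripper value outside its range is refused whole. The fingers move at their own pace and stop on an object; FORCE is the grip in N (left out, the last holds). Time passes only in rows, so rows that repeat a pose let the fingers close. It gives the time, the measured TCP pose, the force and the opening at its end, in the units of the state.
- manip.get_state(): the state, without advancing time (a new reading comes with each control period).
- manip.get_image(name): name is "scene" or "top"; returns a dict with "frame" (400x640x3 uint8, red, green, blue), "K" (3x3 intrinsics, pixels), "R" (3x3) and "t" (3): a world point X has camera coordinates R X + t. Camera axes: x right, y down, z forward; pixel columns grow to the right and rows downward; lengths in m; the calibration is good to about 2 mm. A picture is of the moment at which its call begins. There is no depth.
- manip.sign_off(): hands the job in, once; it reports no verdict.
The state is a dict: "clock": time; "qpos": joint angles; "qd": joint speeds; "effort": joint torques, N m; "position": TCP position; "ee_rot": TCP orientation; "contact_force": force on the tool from outside, world axes, zero at the start; "moment": the same for the moment, N m; "width": finger opening in m.
Only numpy, scipy, OpenCV 4.12 (cv2) and the standard library are available. Lean on these libraries where they do the work, as an engineer would, in place of code of your own. Each camera call takes 0.05 s, during which the arm holds its last target. There are 200 camera calls.

## Working session

There is one attempt and no reset: what is moved stays moved. The work goes in short steps, Python scripts to look and compute and a shell command to move; the robot and the scene stay as the last step left them, time stands still between calls to the robot, and variables do not carry over. Pictures are saved under pics/ and viewed, on a budget of 10 in all, crops included, one or two more only if the job needs it, and the job is handed in when it is done.

```bash
mkdir -p pics; ls; cat > h.py <<'E'
import numpy as np, cv2
from rig import manip
def snap(name,fn=None):
    d=manip.get_image(name)
    if fn: cv2.imwrite('pics/'+fn,d['frame'][:,:,::-1])
    return d
def ray(d,u,v,z):
    K,R,t=map(np.array,(d['K'],d['R'],d['t']))
    c=-R.T@t; r=R.T@np.linalg.inv(K)@np.array([u,v,1.])
    return c+r*(z-c[2])/r[2]
def proj(d,X):
    p=np.array(d['K'])@(np.array(d['R'])@np.array(X)+np.array(d['t'])); return p[:2]/p[2]
E
python3 - <<'E'
from h import *
for n in('top','scene'):
    d=snap(n,n+'1.png'); print(n,np.round(d['K'],1).tolist(),np.round(d['R'],3).tolist(),np.round(d['t'],3)); np.save('pics/%s1.npy'%n,d,allow_pickle=True)
s=manip.get_state();print(s)
E
```

```text
pics
top [[441.2, 0.0, 319.2], [0.0, 441.2, 191.9], [0.0, 0.0, 1.0]] [[-0.013, -1.0, -0.014], [-0.995, 0.015, -0.101], [0.101, 0.012, -0.995]] [0.086 0.638 1.131]
scene [[478.9, 0.0, 323.1], [0.0, 478.9, 192.3], [0.0, 0.0, 1.0]] [[0.833, 0.553, 0.02], [0.42, -0.608, -0.674], [-0.361, 0.57, -0.738]] [-0.589 -0.154  1.25 ]
{'clock': 0.1, 'qpos': array([-1.29000570e+00,  2.76542454e-01,  1.50601044e+00, -1.64864947e-05,
        1.36070890e+00, -1.20986010e-01]), 'qd': array([-0.00163915, -0.0017802 , -0.00349217, -0.00106261,  0.00027291,
       -0.00204193]), 'effort': array([ 4.72522097e-04, -4.17703235e+01, -2.46403027e+01, -2.22628573e-04,
        5.84250127e-03, -2.31860594e-05]), 'position': array([ 0.22472047, -0.52875278,  0.23051856]), 'ee_rot': array([-0.14050934, -0.69283339, -0.14168493,  0.69293896]), 'contact_force': array([-0.32065717,  0.00557517, -0.72839031]), 'moment': array([ 0.00277102,  0.02290808, -0.0450337 ]), 'width': 0.08565849418165034}
```

View pics/top1.png

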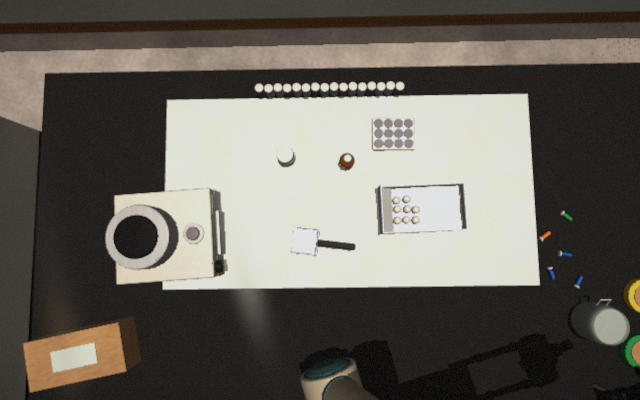

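View pics/scene1.png

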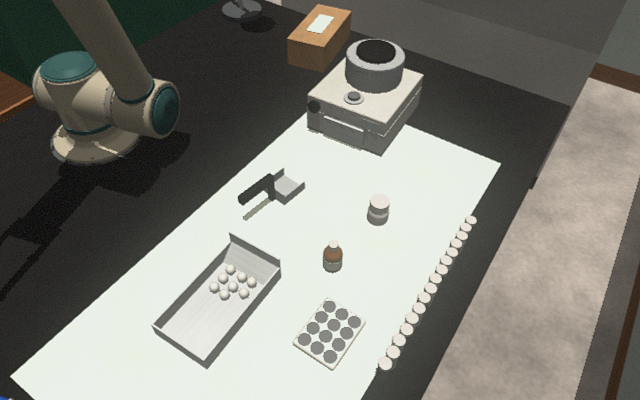

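The top view shows the mill at left with its button at about (193,233), the scoop bowl at (305,241) with its grip to (355,245), and the pan at 378–466 × 184–235 with the balls at its left end. In the scene view the pan's sloped end and the scoop's lip both face the mill. I'll enlarge and measure next.

```bash
python3 - <<'E'
from h import *
d=np.load('pics/top1.npy',allow_pickle=True).item()
f=d['frame'][:,:,::-1].copy(); g=cv2.cvtColor(f,cv2.COLOR_BGR2GRAY)
# grip
m=np.zeros_like(g); m[225:262,312:362]=(g[225:262,312:362]<70)*255
c=max(cv2.findContours(m,0,2)[0],key=cv2.contourArea); r=cv2.minAreaRect(c);print('grip',r)
b=cv2.boxPoints(r); print(np.round([ray(d,*p,.079)[:2] for p in b],4).tolist())
# button
print('button',ray(d,193,233,.122), 'mill top corners', [np.round(ray(d,*p,.110)[:2],3).tolist() for p in((209,189),(215,276),(115,195),(117,283))])
a=cv2.resize(f[175:285,180:290],None,fx=5,fy=5,interpolation=2)[:, :]
bb=cv2.resize(f[170:265,285:480],None,fx=4,fy=4,interpolation=2)
h=cv2.resize(f[170:290,100:300],None,fx=4,fy=4,interpolation=2)[:220]
cv2.imwrite('pics/c1.png',bb)
E
```

```text
grip ((335.5477600097656, 244.59385681152344), (35.69499969482422, 5.374697208404541), 6.709836959838867)
[[0.5005, 0.0821], [0.5137, 0.0804], [0.5022, -0.0081], [0.489, -0.0063]]
button [0.53454629 0.38250017 0.122     ] mill top corners [[0.643, 0.348], [0.43, 0.331], [0.631, 0.581], [0.416, 0.569]]
```

View pics/c1.png

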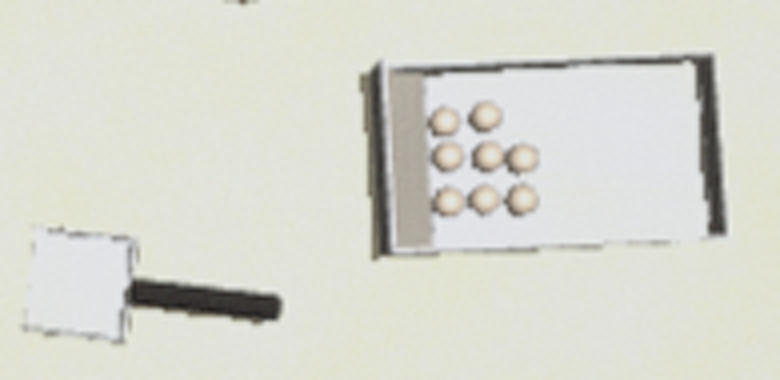

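The crop shows the slope's foot running from about (428,75) to (435,245) in crop pixels. The eight balls form a 3x3 pattern just beside it, with one corner missing, and the scoop lies nearly parallel to the pan.

```bash
python3 - <<'E'
from h import *
d=np.load('pics/top1.npy',allow_pickle=True).item()
P=lambda u,v,z:np.round(ray(d,285+u/4,170+v/4,z)[:2],4)
print('slope foot',P(428,75,.004),P(435,245,.004))
print('rear wall bottom',P(697,68,.004),P(708,236,.004),'rear rim outer',P(713,55,.038),P(726,235,.038))
print('side rims L', P(385,62,.06),P(713,55,.038),' R',P(385,253,.05),P(726,235,.038))
for b in((446,122),(486,116),(448,157),(489,156),(523,158),(451,201),(485,199),(522,199)): print('ball',P(*b,.014))
print('bowl',[P(*p,z).tolist() for p,z in(((35,228),.026),((25,328),.026),((133,236),.034),((122,340),.034))])
s=np.load('pics/scene1.npy',allow_pickle=True).item()
f=s['frame']; print('button scene', proj(s,[.5345,.3825,.122]))
g=cv2.cvtColor(f,cv2.COLOR_RGB2GRAY)
m=np.zeros_like(g); m[168:206,234:280]=(g[168:206,234:280]<60)*255
print('grip scene meas',cv2.minAreaRect(max(cv2.findContours(m,0,2)[0],key=cv2.contourArea)),'pred mid top',proj(s,[.5014,.037,.075]))
print(manip.get_state()['qpos'])
E
```

```text
slope foot [ 0.6477 -0.1197] [ 0.5334 -0.1209]
rear wall bottom [ 0.6497 -0.3006] [ 0.5369 -0.3028] rear rim outer [ 0.6545 -0.3011] [ 0.5369 -0.304 ]
side rims L [ 0.6506 -0.0837] [ 0.6545 -0.3011]  R [ 0.5282 -0.0816] [ 0.5369 -0.304 ]
ball [ 0.6149 -0.1292]
ball [ 0.6185 -0.1559]
ball [ 0.5915 -0.1298]
ball [ 0.5918 -0.157 ]
ball [ 0.5901 -0.1795]
ball [ 0.5622 -0.1308]
ball [ 0.5632 -0.1534]
ball [ 0.5629 -0.1779]
bowl [[0.5479, 0.145], [0.4827, 0.1521], [0.5416, 0.0804], [0.4744, 0.0885]]
button scene [351.40941546  93.63853799]
grip scene meas ((237.5, 171.0), (6.0, 7.0), 90.0) pred mid top [253.85689266 184.7428969 ]
[-1.29000570e+00  2.76542454e-01  1.50601044e+00 -1.64864947e-05
  1.36070890e+00 -1.20986010e-01]
```

Pan yaw is about 91° and scoop yaw about 83°. The grip is near (0.502, 0.044) and the button near (0.534, 0.383). I'm moving above the front part of the button, to stay clear of the drum, with the fingers shut.

```bash
python3 -m crank '{"grip":[0,0,0,0,0,0,0,0,0,0,0,0,0,0,0,0,0,0,0,0],"slide":[[1.6,4.7,0.5],[3.2,9.4,1],[4.8,14.1,1.5],[6.4,18.8,2],[8,23.5,2],[9.6,28.2,2],[11.2,32.9,2],[12.8,37.6,2],[14.4,42.3,2],[16,47,2],[17.6,51.7,2],[19.2,56.4,2],[20.8,61.1,2],[22.4,65.8,2],[24,70.5,2],[25.6,75.2,2],[27.2,79.9,2],[28.8,84.6,2],[31,90.2,2],[31,90.2,2]],"roll":[4,8,12,16,20,24,28,32,36,40,44,48,52,56,60,60,60,60,60,60]}' 60; python3 -m crank '{"grip":[0,0,0,0,0],"slide":[[0,0,-4],[0,0,-8],[0,0,-11.5],[0,0,-11.5],[0,0,-11.5]],"roll":[0,0,0,0,0]}'
```

```text
clock: 2.1
position: [0.5359, 0.3777, 0.2494]
ee_rot: [0.469, 0.529, 0.47, -0.528]
contact_force: [0.0, -0.4, 0.1]
width: 0.0
clock: 2.6
position: [0.5348, 0.3723, 0.1364]
ee_rot: [-0.469, -0.529, -0.469, 0.53]
contact_force: [0.8, 0.5, 1.4]
width: 0.0001
```

```bash
python3 -m crank '{"grip":[0,0,0,0,0,0],"slide":[[0,0,-1],[0,0,-1.6],[0,0,-2],[0,0,-2.2],[0,0,-2.2],[0,0,-2.2]],"roll":[0,0,0,0,0,0]}'; python3 -m crank '{"grip":[0,0,0,0,0,0],"slide":[[0,0,4],[0,0,8],[0,-5,8],[0,-10,8],[0,-10,8],[0,-10,8]],"roll":[0,0,0,0,0,0]}'
python3 - <<'E'
from h import *
d=snap('top','top2.png');np.save('pics/top2.npy',d,allow_pickle=True)
s=snap('scene','scene2.png');np.save('pics/scene2.npy',s,allow_pickle=True)
f=d['frame'][:,:,::-1];h=s['frame'][:,:,::-1]
cv2.imwrite('pics/c2.png',np.vstack([cv2.resize(f[170:300,160:360],(800,520),interpolation=2)[:290],cv2.resize(h[50:220,220:450],(800,591),interpolation=2)[:300]]))
E
```

```text
clock: 3.2
position: [0.5355, 0.373, 0.1153]
ee_rot: [0.469, 0.53, 0.468, -0.529]
contact_force: [1.0, 0.0, 4.1]
width: -0.0001
clock: 3.8
position: [0.5346, 0.2719, 0.1942]
ee_rot: [-0.468, -0.53, -0.468, 0.53]
contact_force: [-0.8, 0.1, -0.2]
width: 0.0
```

View pics/c2.png

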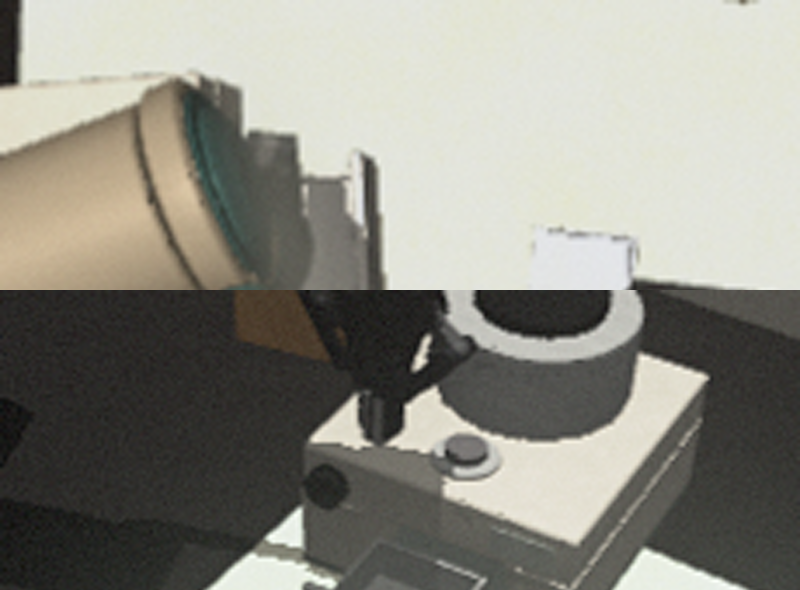

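The drawer is out: the scene view shows its open well in front of the mill. Next I grasp the scoop.

```bash
python3 -m crank '{"grip":[0.7,0.7,0.7,0.7,0.7,0.7,0.7,0.7,0.7,0.7,0.7,0.7],"slide":[[-0.7,-5,0],[-1.4,-10,0],[-2.1,-15,0],[-2.8,-20,0],[-3.2,-22.8,0],[-3.2,-22.8,-2],[-3.2,-22.8,-5],[-3.2,-22.8,-8],[-3.2,-22.8,-11],[-3.2,-22.8,-13.5],[-3.2,-22.8,-14.2],[-3.2,-22.8,-14.2]],"roll":[0,0,0,0,0,0,0,0,0,0,0,0]}' 100
python3 -m crank '{"grip":[0.3,0.1,0,0,0,0,0,0],"slide":[[0,0,0],[0,0,0],[0,0,0],[0,0,0],[0,0,0],[0,0,0],[0,0,0],[0,0,0]],"roll":[0,0,0,0,0,0,0,0]}' 100
python3 -m crank '{"grip":[0,0,0,0,0,0],"slide":[[0,0,2],[0,0,5],[0,0,8],[0,0,10],[0,0,10],[0,0,10]],"roll":[0,0,0,0,0,0]}' 100
python3 - <<'E'
from h import *
s=snap('scene','scene3.png');np.save('pics/scene3.npy',s,allow_pickle=True)
d=snap('top','top3.png');np.save('pics/top3.npy',d,allow_pickle=True)
print(manip.get_state()['contact_force'],manip.get_state()['moment'])
h=s['frame'][:,:,::-1];f=d['frame'][:,:,::-1]
cv2.imwrite('pics/c3.png',np.vstack([cv2.resize(h[110:240,200:400],(800,520),interpolation=2)[:370],cv2.resize(f[190:270,230:430],(800,320),interpolation=2)[:230]]))
E
```

```text
clock: 5.1
position: [0.5025, 0.0456, 0.0513]
ee_rot: [-0.468, -0.529, -0.47, 0.53]
contact_force: [0.1, 0.3, 0.6]
width: 0.0597
clock: 5.9
position: [0.5039, 0.0447, 0.0535]
ee_rot: [0.469, 0.53, 0.468, -0.529]
contact_force: [-0.4, -0.2, 6.7]
width: 0.0144
clock: 6.5
position: [0.5023, 0.0447, 0.1518]
ee_rot: [-0.469, -0.529, -0.469, 0.53]
contact_force: [-0.2, 0.1, -1.9]
width: 0.0142
[-0.47973125 -0.26111147 -1.58060188] [-0.09747159 -0.00226019 -0.03068749]
```

View pics/c3.png

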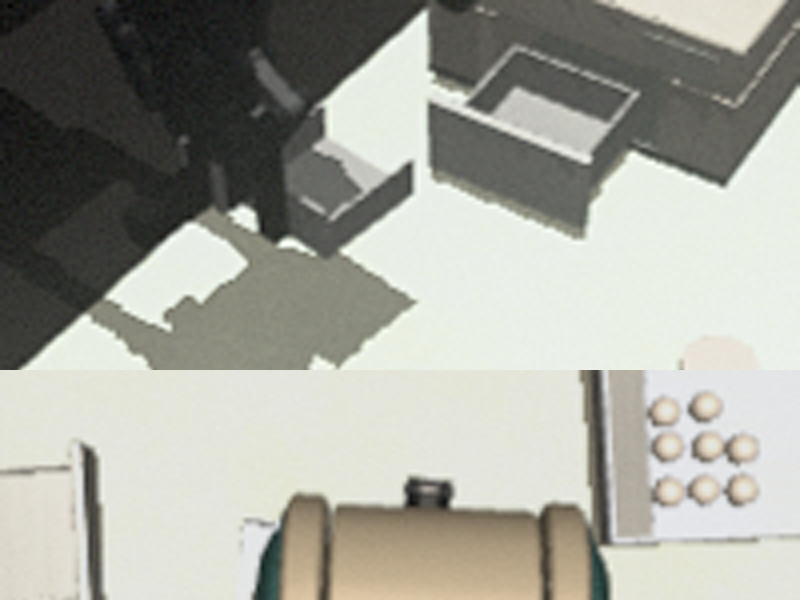

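At 100 N the scoop hangs about level: its bowl is at (345,200) in the crop, clear of its shadow. Now I'll see whether it pivots in the jaws at 20 N, since this interface can't tilt the tool.

```bash
python3 -m crank '{"grip":[0,0,0,0,0,0],"slide":[[0,0,0],[0,0,0],[0,0,0],[0,0,0],[0,0,0],[0,0,0]],"roll":[0,0,0,0,0,0]}' 20
python3 - <<'E'
from h import *
a=np.load('pics/scene3.npy',allow_pickle=True).item()['frame']
s=snap('scene');b=s['frame'];np.save('pics/scene4.npy',s,allow_pickle=True)
df=np.abs(a.astype(int)-b).sum(2)[110:240,200:320]; print((df>60).sum(), np.argwhere(df>60)[:5])
print(manip.get_state()['moment'])
E
```

```text
clock: 7.2
position: [0.5029, 0.0447, 0.1523]
ee_rot: [0.469, 0.53, 0.469, -0.529]
contact_force: [0.6, 0.3, -0.4]
width: 0.0142
104 [[ 1  2]
 [18 69]
 [26 78]
 [26 79]
 [26 80]]
[-0.10095568 -0.01128972  0.01373569]
```

No visible sag at 20 N. My plan has five steps:
1. Scoop with a strong grip.
2. Follow the slope up.
3. Ease the grip and turn the scoop about its lip, so the lip points up for carrying.
4. At the mill, press the lip on the housing face, which turns the scoop lip-down and pours the balls.
5. Set the scoop flat again against the bench.

First I check where the lip sits relative to the TCP.

```bash
python3 - <<'E'
from h import *
s=np.load('pics/scene4.npy',allow_pickle=True).item()
T=np.array([.5026,.0447,.152]); a=np.radians(82.9); X=np.array([np.cos(a),np.sin(a),0]);Y=np.array([-X[1],X[0],0])
def sp(x,y,z): # scoop pt, grip -78, TCP 49 above underside +4 bench offset
    return T+X*(x+.078)+Y*y+np.array([0,0,z-.052])
for n,p in dict(lipR_bot=(.035,-.035,0),lipR_top=(.035,-.035,.026),lipL_bot=(.035,.035,0),rearR_bot=(-.035,-.035,0),rearR_top=(-.035,-.035,.034)).items(): print(n,np.round(proj(s,sp(*p)),1), 'crop',np.round((proj(s,sp(*p))-[200,110])*4))
# pan targets
c=np.array([.5906,-.1203]); ya=np.radians(91.1); px=np.array([np.cos(ya),np.sin(ya)])
for x in(-.085,.025): 
    q=np.array([.5906,-.1203])+px*(x-.063); q[0]-=.0165; print('bowl at pan x',x,q,'grip',q-px*.078)
E
```

```text
lipR_bot [303.5 155.2] crop [414. 181.]
lipR_top [303.3 146.5] crop [413. 146.]
lipL_bot [280.8 141.1] crop [323. 125.]
rearR_bot [281.5 171.9] crop [326. 247.]
rearR_top [280.8 160.4] crop [323. 202.]
bowl at pan x -0.085 [ 0.57694122 -0.26827273] grip [ 0.57843862 -0.34625835]
bowl at pan x 0.025 [ 0.5748295 -0.158293 ] grip [ 0.5763269  -0.23627862]
```

```bash
python3 -m crank '{"grip":[0,0,0,0,0,0,0,0,0,0,0,0,0,0,0,0,0,0,0,0],"slide":[[0,-1,2],[0.5,-4,3],[1.2,-8,3],[2,-12,3],[2.8,-16,3],[3.6,-20,3],[4.4,-24,3],[5.2,-28,3],[6,-32,3],[7,-36,3],[7.6,-38.5,3],[7.6,-39,3],[7.6,-39,1],[7.6,-39,-2],[7.6,-39,-5],[7.6,-39,-7],[7.6,-39,-8],[7.6,-39,-8.3],[7.6,-39,-8.3],[7.6,-39,-8.3]],"roll":[0,1,2,3,4,5,6,7,8,8.2,8.2,8.2,8.2,8.2,8.2,8.2,8.2,8.2,8.2,8.2]}' 100
python3 - <<'E'
from h import *
s=snap('scene');np.save('pics/scene5.npy',s,allow_pickle=True)
d=snap('top');h=s['frame'][:,:,::-1];f=d['frame'][:,:,::-1]
cv2.imwrite('pics/c5.png',np.vstack([cv2.resize(h[220:370,130:330],(800,600),interpolation=2)[:350],cv2.resize(f[170:240,340:500],(800,350),interpolation=2)[:250]]))
E
```

```text
clock: 9.25
position: [0.5807, -0.3544, 0.0798]
ee_rot: [0.513, 0.491, 0.499, -0.497]
contact_force: [-9.2, -13.5, 31.7]
width: 0.0142
```

View pics/c5.png

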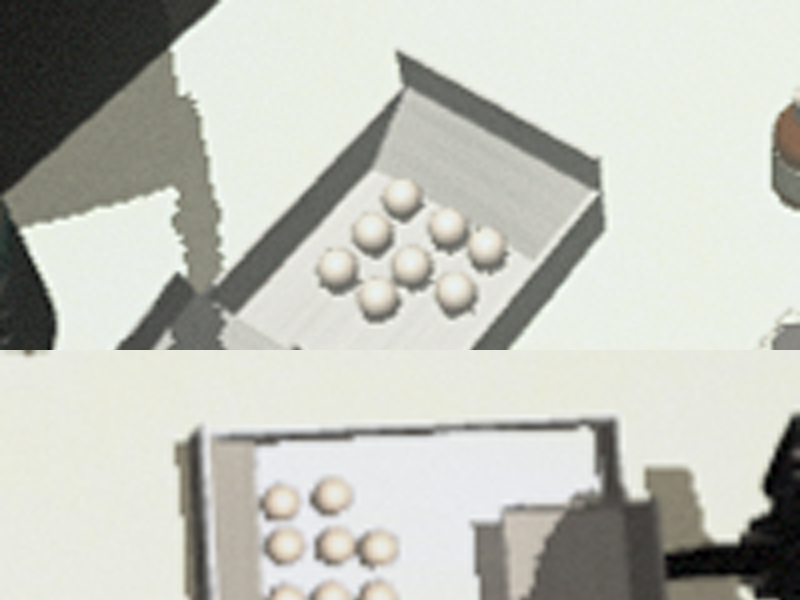

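The scoop's rear has come down on the pan's rear rim: the bowl is at crop 475–660, while the rim is at about 640. I'll lift it and measure where the bowl is.

```bash
python3 -m crank '{"grip":[0,0,0,0,0,0],"slide":[[0,0,2],[0,0,4],[0,0,5],[0,0,5],[0,0,5],[0,0,5]],"roll":[0,0,0,0,0,0]}' 100
python3 - <<'E'
from h import *
s=snap('scene');np.save('pics/scene6.npy',s,allow_pickle=True)
d=snap('top');np.save('pics/top6.npy',d,allow_pickle=True);h=s['frame'][:,:,::-1];f=d['frame'][:,:,::-1]
cv2.imwrite('pics/c6.png',np.vstack([cv2.resize(h[250:350,110:310],(800,400),interpolation=2)[:320],cv2.resize(f[180:250,340:500],(800,350),interpolation=2)[:280]]))
E
```

```text
clock: 9.95
position: [0.5782, -0.3444, 0.1178]
ee_rot: [0.504, 0.494, 0.506, -0.495]
contact_force: [-0.6, 1.0, -1.8]
width: 0.0144
```

View pics/c6.png

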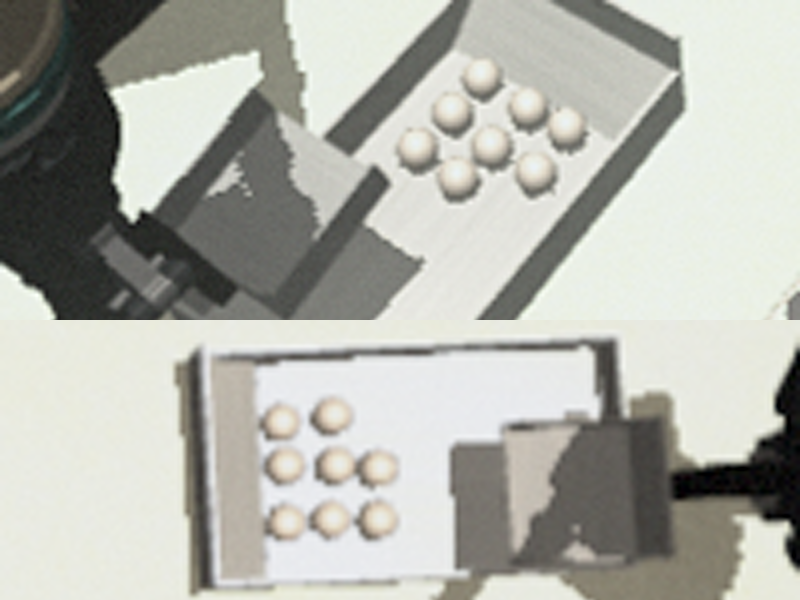

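The rim contact pivoted the scoop to about 30° lip-up in the jaws, seen from the slanted front edge (375,165)–(390,184). I'll triangulate, then set its rear edge down in the free part of the pan and release it so that it falls flat.

```bash
cat >> h.py <<'E'
def tri(d,a,s,b):
    P=[np.array(e['K'])@np.c_[np.array(e['R']),np.array(e['t'])] for e in(d,s)]
    X=cv2.triangulatePoints(P[0],P[1],np.array(a,float),np.array(b,float)).ravel(); return np.round(X[:3]/X[3],4)
E
python3 - <<'E'
from h import *
d=np.load('pics/top6.npy',allow_pickle=True).item();s=np.load('pics/scene6.npy',allow_pickle=True).item()
print('lipR bot',tri(d,(440.6,201.4),s,(207.2,296)),'cam',-np.array(d['R']).T@d['t'])
for phi in(10,15,20,25,30,35,40):
    p=np.radians(phi);T=np.array([.5782,-.3444,.1368]);a=np.radians(91.1);X=np.array([np.cos(a),np.sin(a),0]);Y=np.array([-X[1],X[0],0]);Z=np.array([0,0,1])
    for g in(.07,.078,.084):
        f=lambda x,y,z:T+X*((x+g)*np.cos(p)-(z-.068)*np.sin(p))+Z*((x+g)*np.sin(p)+(z-.068)*np.cos(p))+Y*y
        print(phi,g,*[np.round(proj(c,f(*q))).astype(int) for q in((.035,-.035,0),(-.035,-.035,0)) for c in(d,s)])
E
```

```text
lipR bot [ 0.6078 -0.2257  0.0839] cam [0.52114786 0.06231052 1.19064037]
10 0.07 [441 199] [205 297] [467 199] [179 331]
10 0.078 [438 199] [208 293] [464 199] [182 327]
10 0.084 [436 199] [211 290] [462 199] [184 324]
15 0.07 [441 199] [206 292] [466 198] [180 328]
15 0.078 [438 199] [209 288] [463 199] [183 323]
15 0.084 [436 199] [211 285] [461 199] [186 320]
20 0.07 [441 198] [206 288] [464 198] [182 324]
20 0.078 [438 198] [209 284] [462 198] [185 320]
20 0.084 [436 198] [211 281] [460 198] [187 317]
25 0.07 [441 198] [206 284] [463 198] [183 321]
25 0.078 [438 198] [208 280] [461 198] [186 316]
25 0.084 [436 198] [210 276] [459 198] [188 313]
30 0.07 [442 198] [205 280] [462 198] [184 317]
30 0.078 [439 198] [208 276] [460 198] [186 313]
30 0.084 [437 198] [209 272] [458 198] [188 310]
35 0.07 [443 197] [204 276] [462 198] [185 314]
35 0.078 [441 197] [206 272] [460 198] [187 310]
35 0.084 [439 197] [208 269] [458 198] [189 307]
40 0.07 [444 197] [203 273] [461 198] [185 311]
40 0.078 [442 197] [205 269] [460 198] [187 307]
40 0.084 [441 197] [206 265] [458 198] [189 303]
```

Triangulation puts the tilt at only 8–10° lip-up, with the lip 106 mm ahead of the grip. I'm moving 17 mm forward and lowering into the pan.

```bash
python3 -m crank '{"grip":[0,0,0,0,0,0,0,0,0],"slide":[[0,1,0],[0,1.7,0],[0,1.7,-2],[0,1.7,-4],[0,1.7,-5.4],[0,1.7,-6],[0,1.7,-6.4],[0,1.7,-6.4],[0,1.7,-6.4]],"roll":[0,0,0,0,0,0,0,0,0]}' 100
```

```text
clock: 10.95
position: [0.5794, -0.3286, 0.0561]
ee_rot: [0.506, 0.495, 0.505, -0.495]
contact_force: [0.0, 0.8, -1.2]
width: 0.0137
```

```bash
python3 -m crank '{"grip":[0,0,0,0],"slide":[[0,0,-0.4],[0,0,-0.7],[0,0,-0.7],[0,0,-0.7]],"roll":[0,0,0,0]}' 100
python3 - <<'E'
from h import *
s=snap('scene')
h=s['frame'][:,:,::-1]
cv2.imwrite('pics/c7.png',cv2.resize(h[220:370,100:300],(800,600),interpolation=2))
E
```

```text
clock: 11.35
position: [0.5788, -0.3282, 0.0483]
ee_rot: [0.505, 0.495, 0.505, -0.495]
contact_force: [0.0, -0.2, -1.9]
width: 0.0145
```

View pics/c7.png

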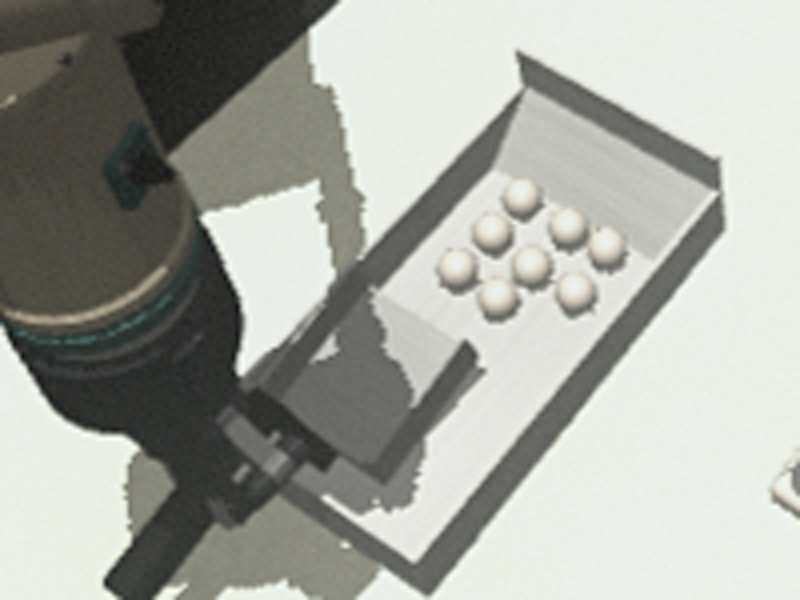

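The scoop's bowl is inside the pan, with its lip at (480,360) in the crop, well short of the balls. The bar slopes down behind the gripper. I'm releasing it to fall flat, then regrasping.

```bash
python3 -m crank '{"grip":[0.25,0.3,0.35,0.5,0.6,0.6],"slide":[[0,0,0],[0,0,0],[0,0,0.2],[0,0,0.4],[0,0,0.4],[0,0,0.4]],"roll":[0,0,0,0,0,0]}' 60
python3 - <<'E'
from h import *
s=snap('scene');d=snap('top');np.save('pics/scene8.npy',s,allow_pickle=True);np.save('pics/top8.npy',d,allow_pickle=True)
h=s['frame'][:,:,::-1];f=d['frame'][:,:,::-1]
cv2.imwrite('pics/c8.png',np.vstack([cv2.resize(h[260:370,100:300],(800,440),interpolation=2)[:330],cv2.resize(f[182:236,360:520],(800,270),interpolation=2)]))
E
```

```text
clock: 12.0
position: [0.579, -0.3283, 0.0526]
ee_rot: [0.505, 0.495, 0.505, -0.495]
contact_force: [-0.2, 0.2, -0.2]
width: 0.0514
```

View pics/c8.png

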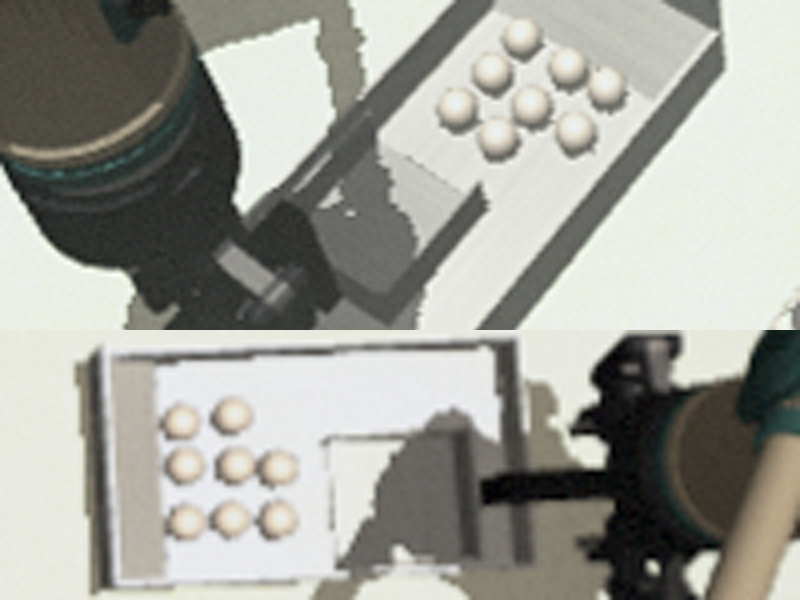

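It's flat now: the lip is at about (328,437)–(335,565) in the lower crop. I measure it before regrasping.

```bash
python3 - <<'E'
from h import *
d=np.load('pics/top8.npy',allow_pickle=True).item()
P=lambda u,v,z:np.round(ray(d,360+u/5,182+(v-330)/5,z)[:2],4)
print('lip',P(329,437,.010),P(335,566,.010),'rear junction',P(457,435,.006),P(464,560,.006),'bar',P(490,488,.083),P(600,485,.083))
print('walls top lateral',P(400,433,.03),P(400,568,.03))
E
```

```text
lip [ 0.6063 -0.2077] [ 0.5375 -0.2083] rear junction [ 0.6067 -0.2771] [ 0.5398 -0.2779] bar [ 0.5743 -0.2703] [ 0.575  -0.3251]
walls top lateral [ 0.6064 -0.2404] [ 0.5358 -0.2375]
```

```bash
python3 -m crank '{"grip":[0.6,0.6,0.3,0.1,0,0,0,0,0],"slide":[[-0.4,0,0.2],[-0.4,0,0.2],[-0.4,0,0.2],[-0.4,0,0.2],[-0.4,0,0.2],[-0.4,0,0.2],[-0.4,0,0.2],[-0.4,0,0.2],[-0.4,0,0.2]],"roll":[0,0,0,0,0,0,0,0,0]}' 100
python3 -m crank '{"grip":[0,0,0,0,0,0,0,0,0,0,0,0,0,0],"slide":[[0,0.3,0],[0,1,0],[0,1.8,0],[-0.1,2.6,0],[-0.1,3.4,0],[-0.1,4.2,0],[-0.1,5,0],[-0.1,5.6,0],[-0.1,6.2,0],[-0.1,6.7,0],[-0.1,7.1,0],[-0.2,7.5,0],[-0.2,7.6,0],[-0.2,7.6,0]],"roll":[0,0,0,0,0,0,0,0,0,0,0,0,0,0]}' 100
python3 - <<'E'
from h import *
s=snap('scene');d=snap('top');np.save('pics/top9.npy',d,allow_pickle=True)
h=s['frame'][:,:,::-1];f=d['frame'][:,:,::-1]
cv2.imwrite('pics/c9.png',np.vstack([cv2.resize(h[210:350,120:320],(800,560),interpolation=2)[:330],cv2.resize(f[182:236,360:520],(800,270),interpolation=2)]))
E
```

```text
clock: 13.0
position: [0.5752, -0.3284, 0.0546]
ee_rot: [0.506, 0.495, 0.505, -0.495]
contact_force: [0.9, 0.2, 1.6]
width: 0.0143
clock: 14.4
position: [0.5731, -0.2521, 0.0546]
ee_rot: [0.506, 0.495, 0.505, -0.495]
contact_force: [-0.0, -2.7, 5.1]
width: 0.0144
```

View pics/c9.png

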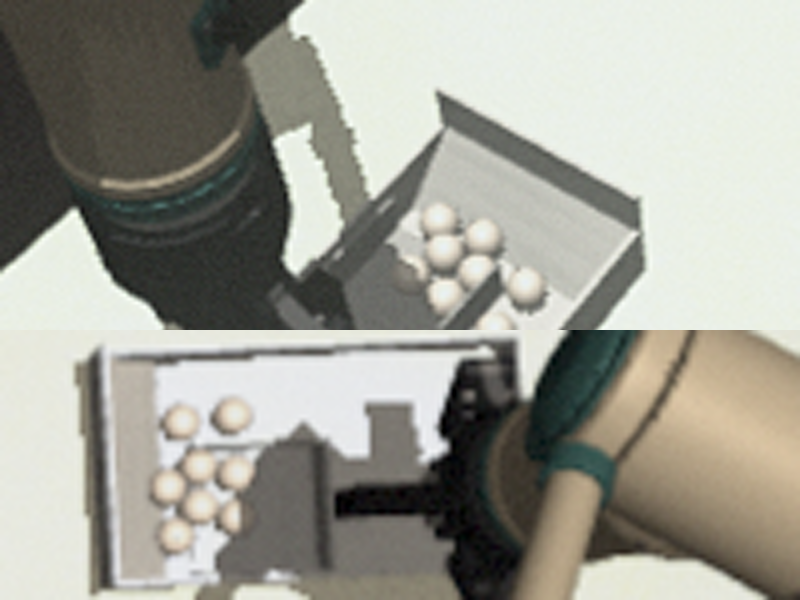

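Six balls are ahead of or on the bowl floor and two lie outside, at (180,420) and (232,415). I'll go on to the slope's foot and up along it.

```bash
python3 -m crank '{"grip":[0,0,0,0,0,0,0,0,0,0,0,0,0,0],"slide":[[0,0.3,0],[0,0.6,0],[0,0.9,0],[0,1.1,0],[0,1.1,0],[0,1.3,0.25],[0,1.6,0.55],[0,1.9,0.85],[0,2.2,1.15],[0,2.5,1.45],[0,2.8,1.75],[0,3.1,2.05],[0,3.1,2.05],[0,3.1,2.05]],"roll":[0,0,0,0,0,0,0,0,0,0,0,0,0,0]}' 100
python3 -m crank '{"grip":[0,0,0,0,0,0,0,0,0,0,0],"slide":[[0,0,0],[0,-0.1,-0.2],[0,-0.25,-0.45],[0,-0.4,-0.7],[0,-0.55,-0.95],[0,-0.7,-1.2],[0,-0.85,-1.5],[0,-0.95,-1.7],[0,-0.95,-1.7],[0,-0.95,-1.7],[0,-0.95,-1.7]],"roll":[0,0,0,0,0,0,0,0,0,0,0]}' 20
python3 - <<'E'
from h import *
s=snap('scene');d=snap('top');np.save('pics/top10.npy',d,allow_pickle=True);np.save('pics/scene10.npy',s,allow_pickle=True)
h=s['frame'][:,:,::-1];f=d['frame'][:,:,::-1]
cv2.imwrite('pics/c10.png',np.vstack([cv2.resize(h[210:350,120:320],(800,560),interpolation=2)[:330],cv2.resize(f[182:236,360:520],(800,270),interpolation=2)]))
E
```

```text
clock: 15.9
position: [0.5724, -0.2209, 0.0748]
ee_rot: [0.505, 0.494, 0.506, -0.495]
contact_force: [0.5, 0.7, -2.6]
width: 0.0147
clock: 17.0
position: [0.574, -0.2323, 0.0597]
ee_rot: [0.507, 0.495, 0.504, -0.495]
contact_force: [-0.6, -4.6, 8.6]
width: 0.0146
```

View pics/c10.png

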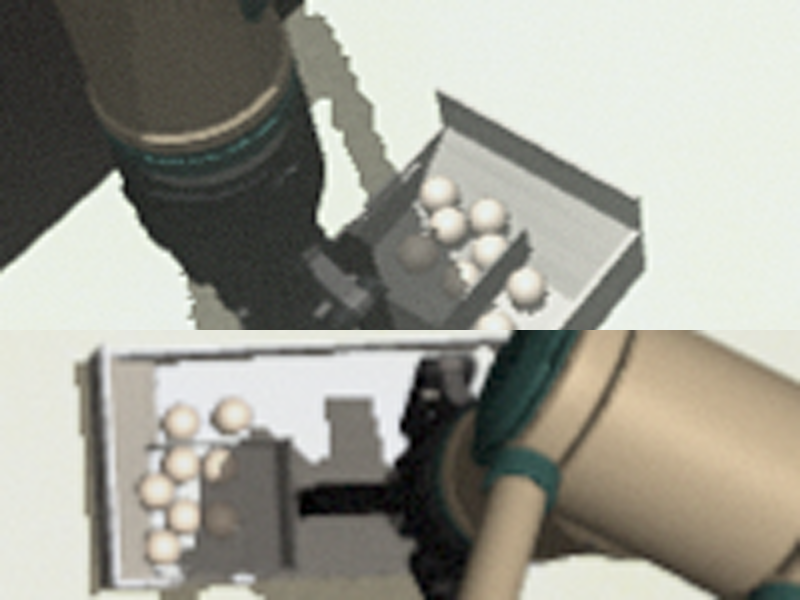

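All six balls are on the floor of the bowl, at (140–235, 450–550). The lip slid back down the slope instead of pivoting, with 8.6 N up at the end. The slope is slippery, so pushing forward and down should turn the lip up.

```bash
python3 -m crank '{"grip":[0,0,0,0,0,0,0],"slide":[[0,0.3,-0.2],[0,0.6,-0.4],[0,0.8,-0.5],[0,1,-0.5],[0,1.2,-0.5],[0,1.2,-0.5],[0,1.2,-0.5]],"roll":[0,0,0,0,0,0,0]}' 20
python3 - <<'E'
from h import *
s=snap('scene');np.save('pics/scene11.npy',s,allow_pickle=True)
d=snap('top');np.save('pics/top11.npy',d,allow_pickle=True)
h=s['frame'][:,:,::-1];f=d['frame'][:,:,::-1]
cv2.imwrite('pics/c11.png',np.vstack([cv2.resize(h[210:350,120:320],(800,560),interpolation=2)[:330],cv2.resize(f[182:236,360:520],(800,270),interpolation=2)]))
E
```

```text
clock: 17.8
position: [0.5771, -0.2323, 0.0595]
ee_rot: [0.516, 0.49, 0.498, -0.497]
contact_force: [-4.3, -26.5, 20.2]
width: 0.0144
```

View pics/c11.png

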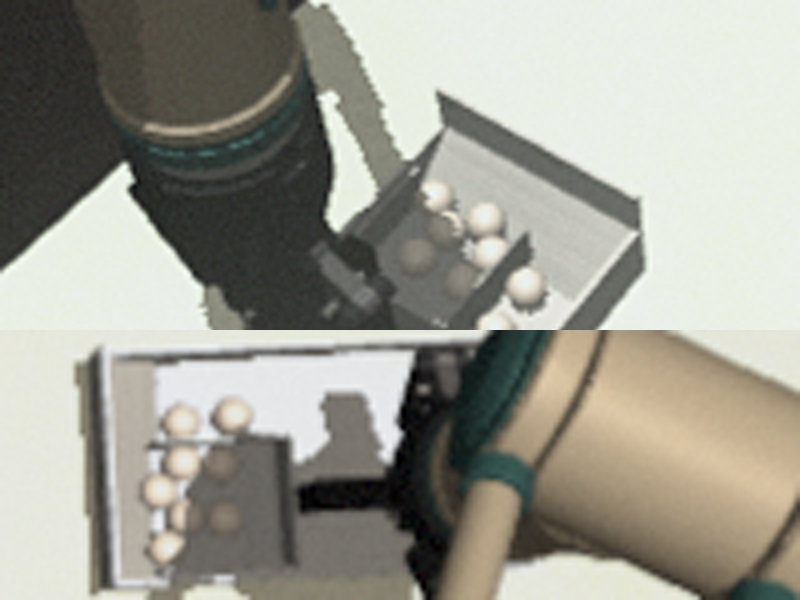

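No tilt, only 33 N of jam: the force runs nearly through the grip. A better way is to press the grip down with the flat bottom on the pan floor. The grip lies behind the rear edge, so the scoop should turn about that edge, as it did on the rim. I back off to the slope's foot and press down and back.

```bash
python3 -m crank '{"grip":[0,0,0,0,0,0,0,0],"slide":[[0,-0.6,0.4],[0,-1.25,0.7],[0,-1.5,0.5],[0,-1.8,0.2],[0,-2,0.1],[0,-2,0.1],[0,-2.2,-0.2],[0,-2.4,-0.4]],"roll":[0,0,0,0,0,0,0,0]}' 20
python3 -m crank '{"grip":[0,0,0,0,0,0],"slide":[[0,-0.2,-0.2],[0,-0.4,-0.5],[0,-0.6,-0.8],[0,-0.8,-1],[0,-0.8,-1],[0,-0.8,-1]],"roll":[0,0,0,0,0,0]}' 20
```

```text
clock: 18.7
position: [0.5734, -0.2415, 0.0509]
ee_rot: [0.505, 0.495, 0.505, -0.494]
contact_force: [-1.2, 3.4, 20.4]
width: 0.0142
clock: 19.3
position: [0.5739, -0.252, 0.0417]
ee_rot: [0.507, 0.494, 0.504, -0.494]
contact_force: [-2.9, -1.5, 16.0]
width: 0.0146
```

The TCP went 13 mm lower than flat, so the scoop is now about 15° lip-up. I'm gripping hard and lifting straight up.

```bash
python3 -m crank '{"grip":[0,0,0,0,0,0,0,0,0,0,0,0,0,0,0,0],"slide":[[0,0,0],[0,0,0],[0,0,0],[0,0,0.3],[0,0,0.8],[0,0,1.5],[0,0,2.5],[0,0,3.5],[0,0,5],[0,0,6.5],[0,0,8],[0,0,9],[0,0,9.5],[0,0,10],[0,0,10],[0,0,10]],"roll":[0,0,0,0,0,0,0,0,0,0,0,0,0,0,0,0]}' 100
python3 - <<'E'
from h import *
s=snap('scene');np.save('pics/scene12.npy',s,allow_pickle=True)
d=snap('top');np.save('pics/top12.npy',d,allow_pickle=True)
h=s['frame'][:,:,::-1];f=d['frame'][:,:,::-1]
cv2.imwrite('pics/c12.png',np.vstack([cv2.resize(h[190:350,120:320],(800,640),interpolation=2)[:330],cv2.resize(f[182:236,360:520],(800,270),interpolation=2)]))
E
```

```text
clock: 20.9
position: [0.5724, -0.2506, 0.1383]
ee_rot: [0.505, 0.494, 0.506, -0.495]
contact_force: [-0.1, 1.0, -2.9]
width: 0.0141
```

View pics/c12.png

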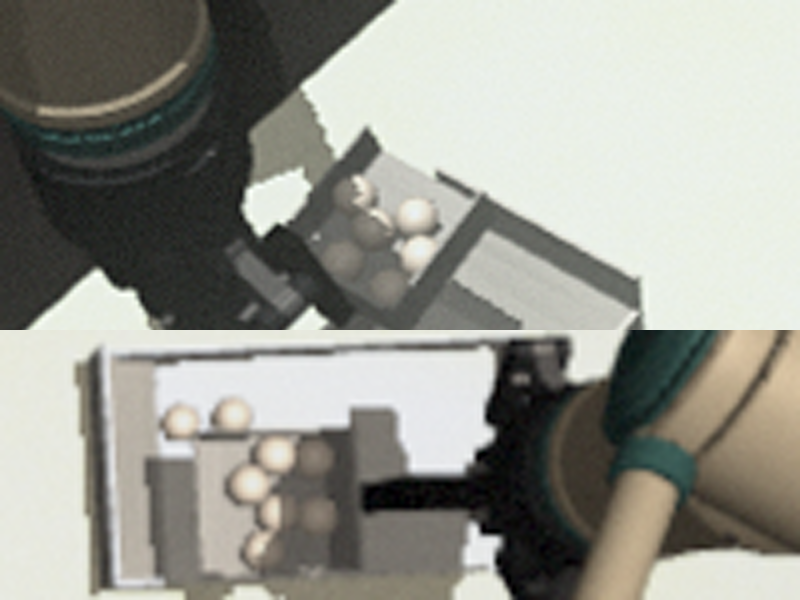

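All six balls sit packed at the rear of the tilted bowl, at (240–330, 440–560) in the lower crop. The other two, at (180,420) and (232,415), stayed in the pan. Next I measure the open drawer.

```bash
python3 - <<'E'
from h import *
d=np.load('pics/top12.npy',allow_pickle=True).item()
g=cv2.cvtColor(d['frame'],cv2.COLOR_RGB2GRAY).astype(int)
for c in(246,248,250,252,254,256): print(c,g[196:276:2,c].tolist())
for r in(220,232,244,250): print('row',r,g[r,206:264].tolist())
P=lambda u,v,z:np.round(ray(d,u,v,z)[:2],4).tolist()
print(P(249,208,.066),P(250,255,.066))
E
```

```text
246 [231, 231, 232, 231, 231, 231, 229, 223, 225, 142, 227, 227, 227, 226, 226, 226, 225, 225, 225, 223, 225, 224, 225, 226, 227, 223, 219, 228, 228, 228, 228, 227, 227, 227, 226, 225, 224, 224, 223, 223]
248 [231, 231, 232, 231, 232, 232, 218, 228, 226, 220, 223, 222, 211, 210, 194, 207, 194, 213, 223, 221, 222, 220, 218, 213, 222, 213, 219, 230, 229, 229, 228, 229, 226, 227, 228, 226, 225, 225, 224, 224]
250 [231, 231, 230, 231, 232, 229, 158, 156, 185, 184, 206, 209, 209, 210, 213, 221, 224, 229, 231, 232, 231, 231, 230, 230, 231, 229, 226, 218, 220, 229, 229, 229, 228, 228, 226, 226, 225, 225, 224, 224]
252 [231, 230, 231, 230, 230, 232, 222, 73, 76, 74, 76, 76, 74, 79, 73, 78, 78, 79, 77, 77, 80, 93, 101, 129, 155, 179, 198, 203, 216, 229, 228, 229, 228, 228, 227, 228, 227, 226, 226, 225]
254 [231, 230, 231, 232, 230, 230, 230, 230, 168, 167, 161, 160, 157, 158, 96, 97, 90, 94, 89, 87, 87, 85, 85, 85, 83, 87, 86, 88, 214, 230, 232, 228, 230, 230, 228, 227, 227, 227, 227, 227]
256 [230, 232, 232, 231, 231, 232, 230, 231, 232, 230, 232, 231, 231, 231, 231, 233, 229, 229, 232, 231,
[... 595 characters left out ...]
25, 224, 223, 222, 231, 204, 77, 80, 89, 160, 232, 231, 231, 231, 231, 231, 231, 232]
row 244 [227, 227, 227, 230, 225, 208, 154, 71, 77, 74, 78, 104, 146, 123, 76, 109, 174, 220, 219, 219, 218, 218, 219, 218, 219, 219, 218, 221, 219, 222, 220, 222, 222, 223, 221, 221, 221, 222, 223, 225, 227, 225, 222, 216, 231, 221, 155, 86, 83, 154, 231, 230, 230, 231, 232, 231, 232, 232]
row 250 [226, 227, 227, 228, 229, 222, 171, 82, 76, 71, 74, 83, 99, 114, 128, 159, 145, 162, 209, 205, 205, 205, 202, 203, 207, 205, 208, 217, 226, 227, 228, 226, 228, 228, 227, 227, 228, 229, 228, 228, 228, 229, 230, 225, 218, 229, 203, 87, 88, 99, 165, 232, 230, 230, 232, 230, 232, 231]
[0.597, 0.2564] [0.4778, 0.2536]
```

```bash
python3 - <<'E'
from h import *
d=np.load('pics/top12.npy',allow_pickle=True).item()
P=lambda u,v,z:np.round(ray(d,u,v,z)[:2],4).tolist()
print('plate outer',P(250.7,220,.066),P(252.5,250,.066),'plate ends',P(250,207.5,.066),P(253,253,.066))
print('well sides',P(246,214,.05),P(246,248.5,.05))
print('face top edge',P(211,220,.11),P(211.7,232,.11),P(212.3,244,.11),'rear wall top',P(217.5,220,.05),P(218.5,232,.05))
E
```

```text
plate outer [0.5663, 0.252] [0.4903, 0.2472] plate ends [0.5983, 0.2539] [0.4827, 0.246]
well sides [0.5826, 0.2669] [0.4939, 0.2666]
face top edge [0.5659, 0.3422] [0.5365, 0.3402] [0.5073, 0.3384] rear wall top [0.5681, 0.3409] [0.5371, 0.338]
```

```bash
python3 - <<'E'
from h import *
d=np.load('pics/top12.npy',allow_pickle=True).item();s=np.load('pics/scene12.npy',allow_pickle=True).item()
print(tri(d,(399,203.8),s,(241,239)),tri(d,(400,231),s,(120+372/4,190+130/4)))
T=np.array([.5724,-.2506,.1573]);a=np.radians(91.1);X=np.array([np.cos(a),np.sin(a),0]);Y=np.array([-X[1],X[0],0]);Z=np.array([0,0,1])
for phi in(8,12,16,20):
  p=np.radians(phi)
  for g in(.074,.08,.086):
    f=lambda x,y,z:T+X*((x+g)*np.cos(p)-(z-.068)*np.sin(p))+Z*((x+g)*np.sin(p)+(z-.068)*np.cos(p))+Y*y
    print(phi,g,*[np.round(proj(c,f(.035,y,0)),1) for y in(-.035,.035) for c in(d,s)],np.round(f(.035,0,0)-T,3))
E
```

```text
[ 0.5994 -0.1161  0.1228] [ 0.533  -0.1167  0.1249]
8 0.074 [403.9 201.4] [237.8 252.3] [405.4 229.9] [208.8 235.5] [-0.002  0.117 -0.052]
8 0.08 [401.6 201.5] [239.9 249.8] [403.1 230. ] [210.9 233.1] [-0.002  0.123 -0.051]
8 0.086 [399.2 201.5] [241.9 247.3] [400.7 230.1] [212.9 230.8] [-0.002  0.129 -0.05 ]
12 0.074 [403.2 201.2] [238.5 248.3] [404.7 229.9] [209.3 231.6] [-0.002  0.121 -0.044]
12 0.08 [400.9 201.2] [240.5 245.8] [402.3 230. ] [211.3 229.1] [-0.002  0.127 -0.043]
12 0.086 [398.5 201.3] [242.4 243.2] [400.  230.1] [213.3 226.7] [-0.003  0.132 -0.041]
16 0.074 [402.7 200.9] [239.  244.5] [404.2 229.9] [209.6 227.8] [-0.002  0.123 -0.035]
16 0.08 [400.4 201. ] [240.9 241.9] [401.9 230. ] [211.6 225.2] [-0.002  0.129 -0.034]
16 0.086 [398.1 201. ] [242.8 239.2] [399.6 230. ] [213.5 222.7] [-0.003  0.135 -0.032]
20 0.074 [402.4 200.7] [239.2 240.9] [403.9 229.9] [209.7 224.1] [-0.002  0.126 -0.027]
20 0.08 [400.2 200.7] [241.1 238.1] [401.7 229.9] [211.6 221.5] [-0.003  0.131 -0.025]
20 0.086 [398.  200.7] [242.9 235.3] [399.5 230. ] [213.4 218.8] [-0.003  0.137 -0.023]
```

The fit agrees: about 15.5° lip-up, with the lip 134 mm ahead of and 34 mm below the grip. The face is at y≈0.340, and mill yaw is about 93.7°. I'm carrying the balls smoothly to the mill.

```bash
python3 -m crank '{"grip":[0,0,0,0,0,0,0,0,0,0,0,0,0,0,0,0,0,0,0,0],"slide":[[0,0.5,0],[-0.1,1.5,0],[-0.2,3,0],[-0.3,5,0],[-0.4,7.5,0],[-0.6,10.3,0],[-0.8,13.1,0],[-0.9,15.9,0],[-1.1,18.7,0],[-1.2,21.5,0],[-1.4,24.3,0],[-1.6,27.1,0],[-1.7,29.9,0],[-1.9,32.7,0],[-2.1,35.5,0],[-2.2,38,0],[-2.3,40,0],[-2.4,41.7,0],[-2.5,43,0],[-2.6,44,0]],"roll":[0,0,0.1,0.2,0.4,0.6,0.8,1,1.2,1.4,1.6,1.8,2,2.2,2.4,2.6,2.6,2.6,2.6,2.6]}' 100
python3 -m crank '{"grip":[0,0,0,0,0,0,0,0,0,0],"slide":[[0,0.3,0],[0,0.3,-0.4],[0,0.3,-1],[0,0.3,-1.8],[0,0.3,-2.6],[0,0.3,-3.4],[0,0.3,-4],[0,0.3,-4.4],[0,0.3,-4.5],[0,0.3,-4.5]],"roll":[0,0,0,0,0,0,0,0,0,0]}' 100
```

```text
clock: 23.0
position: [0.5463, 0.1906, 0.1389]
ee_rot: [0.517, 0.483, 0.517, -0.483]
contact_force: [0.4, -0.2, -2.6]
width: 0.0145
clock: 24.0
position: [0.5475, 0.1923, 0.0965]
ee_rot: [0.517, 0.484, 0.516, -0.482]
contact_force: [-3.6, -2.2, 13.9]
width: 0.0143
```

```bash
python3 - <<'E'
from h import *
s=snap('scene');np.save('pics/scene13.npy',s,allow_pickle=True)
h=s['frame'][:,:,::-1]
cv2.imwrite('pics/c13.png',cv2.resize(h[70:220,250:450],(800,600),interpolation=2))
E
```

```text
(no output)
```

View pics/c13.png

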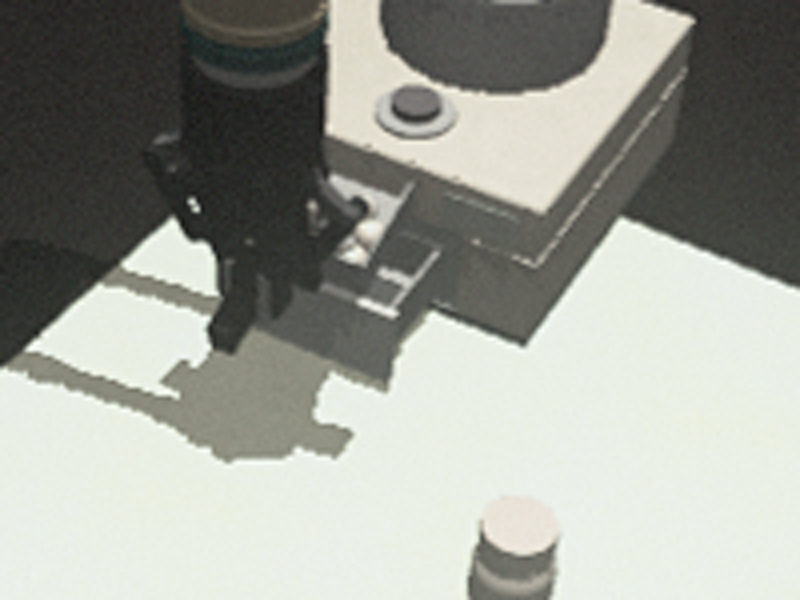

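The balls are aboard, but the scoop's rear edge touches the drawer's front plate (13.9 N). I raise it, go forward so the edge is inside the well, and then lower.

```bash
python3 -m crank '{"grip":[0,0,0,0,0,0,0,0,0,0],"slide":[[0,0,0.5],[0,0,1],[0,0.3,1.2],[0,0.7,1.2],[0,1.1,1.2],[0,1.3,1.2],[0,1.3,0.8],[0,1.3,0.3],[0,1.3,-0.2],[0,1.3,-0.2]],"roll":[0,0,0,0,0,0,0,0,0,0]}' 100
python3 -m crank '{"grip":[0,0,0,0,0,0],"slide":[[0,0,0],[0,0.3,0.1],[0,0.7,0.3],[0,1.1,0.5],[0,1.5,0.7],[0,1.5,0.7]],"roll":[0,0,0,0,0,0]}' 20
```

```text
clock: 25.05
position: [0.5468, 0.2043, 0.0911]
ee_rot: [0.517, 0.482, 0.516, -0.484]
contact_force: [1.2, -4.6, -2.7]
width: 0.0148
clock: 25.65
position: [0.5468, 0.2073, 0.0993]
ee_rot: [0.523, 0.475, 0.512, -0.489]
contact_force: [2.3, -35.1, 3.5]
width: 0.0143
```

```bash
python3 -m crank '{"grip":[0,0,0,0,0],"slide":[[0,0,0.4],[0,0,0.8],[0,0,1.2],[0,0,1.5],[0,0,1.5]],"roll":[0,0,0,0,0]}' 20
```

```text
clock: 26.15
position: [0.5458, 0.2154, 0.1138]
ee_rot: [0.519, 0.479, 0.515, -0.486]
contact_force: [-0.4, -14.6, -0.1]
width: 0.0147
```

The pivot works: the y advance implies about 6° lip-up now. I continue forward and up, with the lip on the face.

```bash
python3 -m crank '{"grip":[0,0,0,0,0,0,0,0,0,0,0],"slide":[[0,0.3,0.5],[0,0.6,1],[0,0.9,1.5],[0,1.2,2],[0,1.5,2.5],[0,1.8,3],[0,2.1,3.5],[0,2.4,4],[0,2.7,4.5],[0,2.7,4.5],[0,2.7,4.5]],"roll":[0,0,0,0,0,0,0,0,0,0,0]}' 20
python3 - <<'E'
from h import *
s=snap('scene');np.save('pics/scene14.npy',s,allow_pickle=True)
h=s['frame'][:,:,::-1]
cv2.imwrite('pics/c14.png',cv2.resize(h[70:220,250:450],(800,600),interpolation=2))
E
```

```text
clock: 27.25
position: [0.5453, 0.2442, 0.1582]
ee_rot: [0.517, 0.48, 0.516, -0.485]
contact_force: [-1.0, -9.8, -1.5]
width: 0.0145
```

View pics/c14.png

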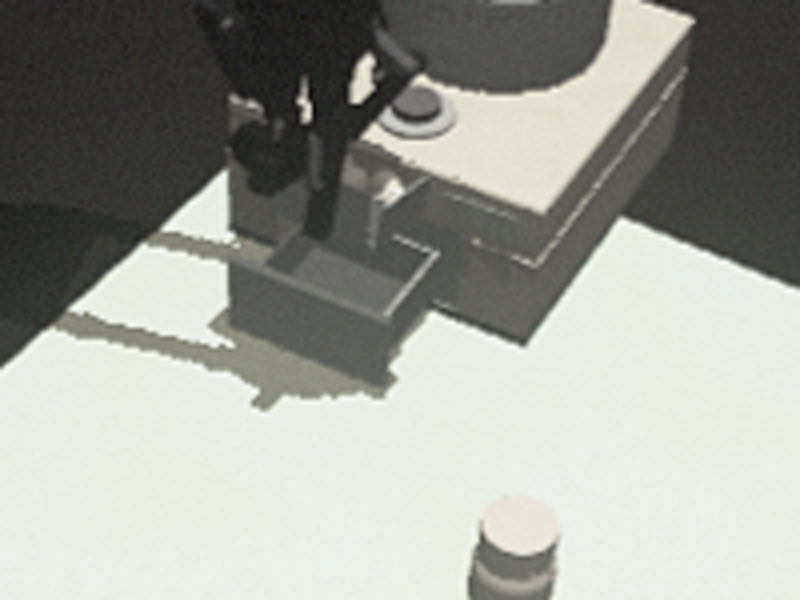

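The scoop is lip-down against the face, with balls waiting at the lip near (385,185) and the drawer still empty below. I grip hard, lower a little, and back off slowly so they drop into the well.

```bash
python3 -m crank '{"grip":[0,0,0,0,0,0,0,0,0,0,0,0,0,0,0,0,0,0,0,0],"slide":[[0,0,0],[0,0,0],[0,-0.1,-0.3],[0,-0.2,-0.7],[0,-0.2,-1.1],[0,-0.2,-1.5],[0,-0.2,-1.6],[0,-0.4,-1.6],[0,-0.8,-1.6],[0,-1.2,-1.6],[0,-1.6,-1.6],[0,-2,-1.6],[0,-2.4,-1.6],[0,-2.8,-1.6],[0,-3.2,-1.6],[0,-3.4,-1.6],[0,-3.4,-1.6],[0,-3.4,-1.6],[0,-3.4,-1.6],[0,-3.4,-1.6]],"roll":[0,0,0,0,0,0,0,0,0,0,0,0,0,0,0,0,0,0,0,0]}' 100
python3 - <<'E'
from h import *
s=snap('scene');np.save('pics/scene15.npy',s,allow_pickle=True)
h=s['frame'][:,:,::-1]
cv2.imwrite('pics/c15.png',cv2.resize(h[70:220,250:450],(800,600),interpolation=2))
E
```

```text
clock: 29.3
position: [0.5469, 0.2134, 0.1428]
ee_rot: [0.516, 0.483, 0.516, -0.483]
contact_force: [0.6, 0.6, -1.1]
width: 0.0147
```

View pics/c15.png

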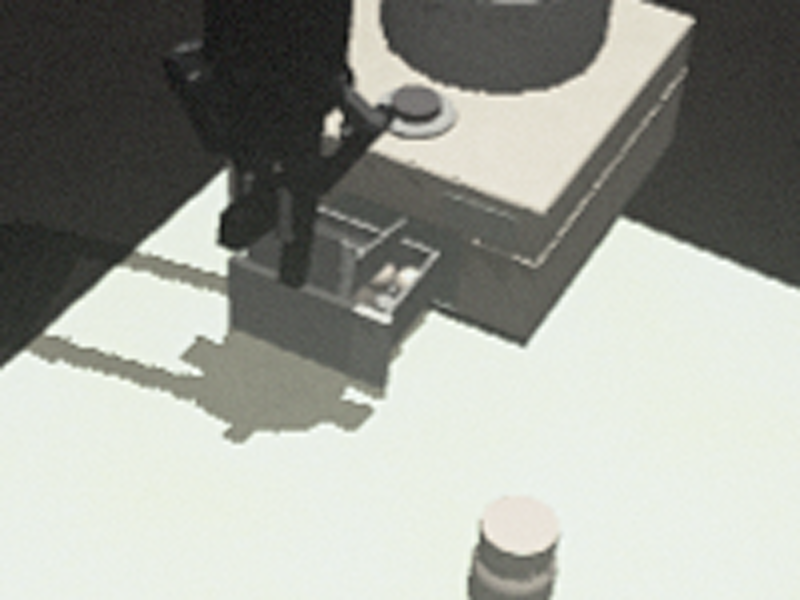

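The balls are in the well, seen at (375–410, 270–300), and the vertical force fell by about 1.7 N, roughly six balls. I lift the scoop away, check, and set it down near its old place.

```bash
python3 -m crank '{"grip":[0,0,0,0,0,0,0,0,0,0,0,0],"slide":[[0,0,1],[0,0,3],[0,0,4],[0,-2,4],[-0.5,-6,4],[-1,-10,4],[-1.5,-14,4],[-2,-17,4],[-2,-18,4],[-2,-18,3],[-2,-18,3],[-2,-18,3]],"roll":[0,0,0,0,0,0,0,0,0,0,0,0]}' 100
python3 - <<'E'
from h import *
d=snap('top');np.save('pics/top16.npy',d,allow_pickle=True);s=snap('scene')
h=s['frame'][:,:,::-1];f=d['frame'][:,:,::-1]
cv2.imwrite('pics/c16.png',np.vstack([cv2.resize(f[190:280,200:400],(800,360),interpolation=2)[:300],cv2.resize(h[90:240,200:400],(800,600),interpolation=2)[:300]]))
E
```

```text
clock: 30.55
position: [0.5267, 0.0345, 0.1723]
ee_rot: [0.516, 0.483, 0.517, -0.483]
contact_force: [0.1, 0.2, -0.6]
width: 0.0143
```

View pics/c16.png

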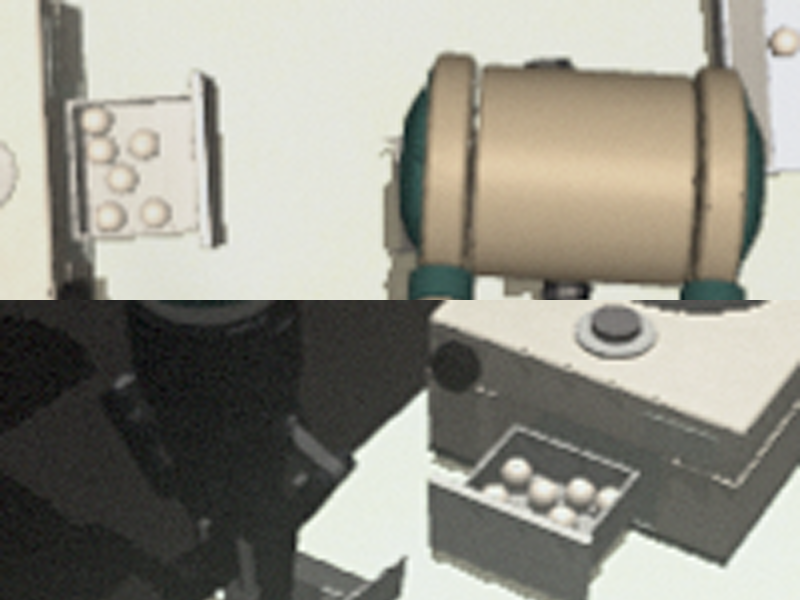

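All six balls lie in the well and the scoop is clear. Now I lower it lip-first onto the bench with a light grip, so that it turns flat.

```bash
python3 -m crank '{"grip":[0,0,0,0,0,0,0,0,0,0,0,0,0,0,0,0],"slide":[[0,0,-2],[0,0,-5],[0,0,-7.5],[0,0,-8.5],[0,0,-9],[0,0,-9.5],[0,0,-10],[0,0,-10.4],[0,0,-10.8],[0,0,-11.2],[0,0,-11.6],[0,0,-12],[0,0,-12.2],[0,0,-12.2],[0,0,-12.2],[0,0,-12.2]],"roll":[0,0,0,0,0,0,0,0,0,0,0,0,0,0,0,0]}' 20
```

```text
clock: 32.25
position: [0.5313, 0.0315, 0.0547]
ee_rot: [0.52, 0.485, 0.513, -0.481]
contact_force: [0.5, -6.2, 12.1]
width: 0.0144
```

```bash
python3 -m crank '{"grip":[0,0,0,0,0.25,0.4,0.6,0.7,0.7,0.7],"slide":[[0,0,-0.3],[0,0,-0.5],[0,0,-0.5],[0,0,-0.3],[0,0,-0.1],[0,0,0],[0,0,0],[0,0,1],[0,0,3],[0,0,6]],"roll":[0,0,0,0,0,0,0,0,0,0]}' 20
python3 -m crank '{"grip":[0.7,0.7,0.7],"slide":[[0,0,5],[0,-3,8],[0,-3,8]],"roll":[0,0,0]}' 20
python3 - <<'E'
from h import *
d=snap('top');s=snap('scene')
h=s['frame'][:,:,::-1];f=d['frame'][:,:,::-1]
cv2.imwrite('pics/c17.png',np.vstack([cv2.resize(f[190:280,200:400],(800,360),interpolation=2)[:300],cv2.resize(h[110:260,180:380],(800,600),interpolation=2)[:300]]))
E
```

```text
clock: 33.25
position: [0.5254, 0.0335, 0.1103]
ee_rot: [0.515, 0.482, 0.518, -0.484]
contact_force: [0.2, -0.4, -0.1]
width: 0.0597
clock: 33.55
position: [0.5302, 0.0008, 0.1962]
ee_rot: [0.52, 0.485, 0.512, -0.482]
contact_force: [1.0, 1.0, 0.3]
width: 0.0598
```

View pics/c17.png

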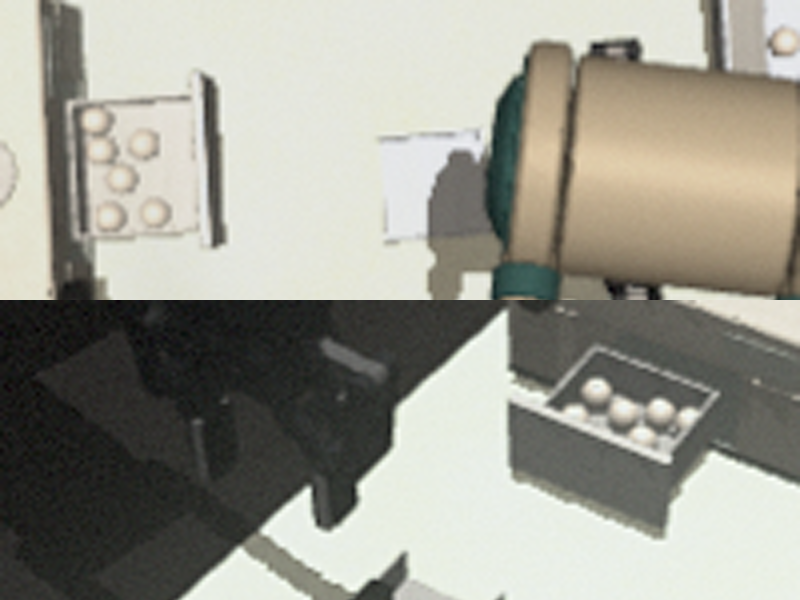

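The scoop stands flat and released on the bench, lip at (380,140)–(388,242). All six balls are still in the open drawer. I shut the fingers, go down in front of the plate and push.

```bash
python3 -m crank '{"grip":[0,0,0,0,0,0,0,0,0,0,0,0],"slide":[[0.2,4.5,0],[0.4,9,0],[0.7,13.5,0],[0.9,18,0],[1,21.2,0],[1,21.2,-1],[1,21.2,-5],[1,21.2,-9],[1,21.2,-13],[1,21.2,-14.2],[1,21.2,-14.2],[1,21.2,-14.2]],"roll":[0,0,0,0,0,0,0,0,0,0,0,0]}' 60
python3 -m crank '{"grip":[0,0,0,0,0,0],"slide":[[0,0.7,0],[0,1.4,0],[0,2.1,0],[0,2.8,0],[-0.1,3.5,0],[-0.1,3.5,0]],"roll":[0,0,0,0,0,0]}' 60
```

```text
clock: 34.85
position: [0.5376, 0.2153, 0.0495]
ee_rot: [0.517, 0.483, 0.516, -0.483]
contact_force: [0.5, 0.1, 0.3]
width: 0.0
clock: 35.45
position: [0.5364, 0.2512, 0.0493]
ee_rot: [0.517, 0.483, 0.516, -0.482]
contact_force: [0.7, -1.8, 0.8]
width: -0.0001
```

```bash
python3 -m crank '{"grip":[0,0,0,0,0,0,0,0,0,0],"slide":[[0,0.7,0.2],[0,1.4,0.4],[-0.1,2.1,0.4],[-0.1,2.8,0.4],[-0.2,3.5,0.4],[-0.2,4.2,0.4],[-0.3,4.9,0.4],[-0.3,5.5,0.4],[-0.4,6,0.4],[-0.4,6.3,0.4]],"roll":[0,0,0,0,0,0,0,0,0,0]}' 60
python3 -m crank '{"grip":[0,0,0,0,0,0],"slide":[[0,0.3,0],[0,0.6,0],[0,0.9,0],[0,1.2,0],[0,1.5,0],[0,1.5,0]],"roll":[0,0,0,0,0,0]}' 60
```

```text
clock: 36.45
position: [0.5315, 0.3134, 0.0526]
ee_rot: [0.517, 0.483, 0.516, -0.483]
contact_force: [-1.0, -5.2, -2.9]
width: 0.0002
clock: 37.05
position: [0.5308, 0.3263, 0.0527]
ee_rot: [0.517, 0.481, 0.516, -0.484]
contact_force: [-1.5, -10.0, 0.2]
width: -0.0002
```

```bash
python3 -m crank '{"grip":[0,0,0,0,0],"slide":[[0,0.3,0],[0,0.6,0],[0,0.9,0],[0,0.9,0],[0,0.9,0]],"roll":[0,0,0,0,0]}' 60
```

```text
clock: 37.55
position: [0.5308, 0.3266, 0.0528]
ee_rot: [0.521, 0.476, 0.514, -0.488]
contact_force: [-0.9, -30.9, 6.8]
width: -0.0003
```

It has reached the hard stop: 30.9 N with no further travel. I back off and check that it stays shut.

```bash
python3 -m crank '{"grip":[0,0,0,0,0,0,0,0,0,0,0,0,0,0],"slide":[[0,-0.5,0],[0,-1,0],[0,-2,0],[0,-4,0],[0,-7,0],[0,-9,0],[0,-10,2],[0,-11,6],[-1,-12,10],[-2,-16,15],[-4,-20,18],[-6,-24,20],[-8,-28,20],[-8,-28,20]],"roll":[0,0,0,0,0,0,0,0,0,0,0,0,0,0]}' 60
python3 - <<'E'
from h import *
d=snap('top');s=snap('scene')
h=s['frame'][:,:,::-1];f=d['frame'][:,:,::-1]
cv2.imwrite('pics/c18.png',np.vstack([cv2.resize(f[150:290,190:470],(800,400),interpolation=2)[:300],cv2.resize(h[70:270,180:440],(800,615),interpolation=2)[:300]]))
E
```

```text
clock: 38.95
position: [0.4519, 0.0552, 0.2556]
ee_rot: [0.518, 0.485, 0.514, -0.482]
contact_force: [0.4, 0.5, 0.5]
width: 0.0
```

View pics/c18.png

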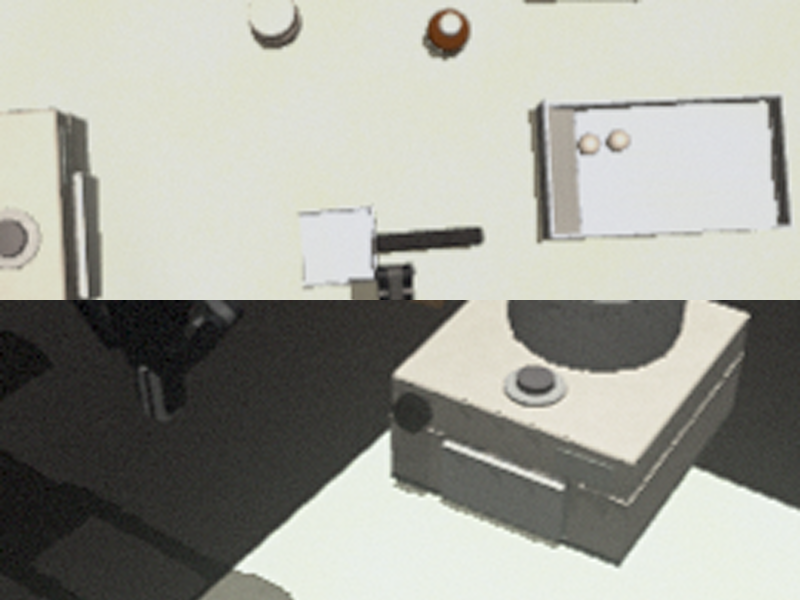

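```bash
python3 -m crank '{"grip":[0,0,0,0],"slide":[[0,0,0],[0,0,0],[0,0,0],[0,0,0]],"roll":[0,0,0,0]}' 60; python3 -c "from rig import manip; print(manip.sign_off())"
```

```text
clock: 39.45
position: [0.4522, 0.0582, 0.2523]
ee_rot: [0.516, 0.483, 0.517, -0.483]
contact_force: [0.2, -0.3, 0.5]
width: -0.0002
the job is handed in; nothing more can be done
None
```

The job is handed in at 39.45 s of the 72 s allowed; the interface gave no verdict.

- **What I did:** I pressed the button and the drawer popped out. I scooped six balls in one go, tilted the scoop lip-up in the jaws for the carry, and poured them into the drawer against the mill's front face. Then I set the scoop flat on the bench, released it, and pushed the drawer home.
- **Last checks:** The drawer stayed shut after I backed off. Six balls were in its well in the last view before it closed, and the other two are in the pan. The scoop stands flat on the bench outside the pan, the vial and jar look unmoved, and the arm touches nothing. The spot plate was mostly outside the last crop, but the arm never went near it.

**What went wrong on the way:**
- The first lowering into the pan caught the scoop on the rear rim (about 32 N). The scoop turned in the jaws, so I had to release and regrasp it.
- My first way of tilting the scoop on the slope jammed at about 33 N, so I pressed it against the pan floor instead.
- The scoop also touched the drawer's front plate once (about 14 N) before pouring.
- Pushing the drawer onto its stop took 31 N, more than the 8 to 12 N it needs to latch.
- I viewed 19 pictures against the budget of 10.

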